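# Load a pour-over stand, raise it to the carafe line and hold it locked

### The job

Gently set the white ceramic dripper into the ring of the pour-over stand, standing straight with its flange on the ring. Then take the stand's lever by its black grip and lift the ring with it until the top of the collar is level with the upper of the two lines on the post, and, keeping it at that height, swing the cam lever fully closed to its stop. Finish still gripping the lever there, so that I can slide the carafe underneath; do not knock the other things about.

Things in the scene. Friction and masses are not known exactly. Their poses are not given: they have to be found in the camera images.
- dripper: White ceramic coffee dripper, loose, 190 to 320 g, standing on the board to the right. From below: a round neck 64 mm in diameter and 16 mm high, a saucer flange 104 mm in diameter and 5 mm thick (16 to 21 mm up), an open cone to a rim 112 mm in diameter, 79 mm up. A D-shaped strap handle 12 mm thick reaches to 98 mm from the axis. Origin: centre of the neck's underside; z up; the handle points along the dripper's own -x.
- dripper_handle (a point): Middle of the horizontal upper strap of the dripper's handle, 73 mm from the dripper's axis along its own -x and 67 mm above its underside. The strap runs along the dripper's x, is 12 mm thick across (along its y), 14 mm high (top 74 mm above the underside), and free at the sides for 40 mm; the gap below it is about 29 mm high. Pinch it across from above.
- stand: Pour-over coffee stand, fixed: a dark wooden foot 150 x 250 x 16 mm on the cover board and an upright steel post 18 mm in diameter, whose cap ends 260 mm above the underside. Origin: on the post's axis at the foot's underside (the board's top, 59 mm above z = 0); the ring lies towards the stand's own -y, to the right as the robot sees it; z up. Overhead, behind x = 0.61, hangs a wall cabinet with its underside 0.73 m up.
- carriage: The part that slides up and down the post without turning: a split collar 34 mm in diameter and 44 mm high, with the ring on an arm on one side and the lever in a fork on the other. About 0.37 kg with the lever. Origin: on the post's axis, level with the ring's top. While the lever is open nothing but the hand holds it: at the start it rests on a rubber stop, and if raised and let go it drops back.
- ring (a point): Centre of the ring's opening, at the height of the ring's top face, 85 mm from the post's axis. The opening is 76 mm across, the ring 92 mm outside and 8 mm thick. With the dripper seated, its underside is 16 mm below this point. It travels with the carriage.
- collar_top (a point): Middle of the collar's top edge, on the post's axis, 22 mm above the ring's top; the edge that is read against the lines. It travels with the carriage.
- line_upper (a point): The upper dark line round the post (3 mm high), on the post's axis: the carafe line, 85 mm above the collar's top edge as it rests at the start.
- line_lower (a point): The lower dark line round the post, 43 mm below the upper one: for single cups, not wanted now.
- lever (a joint): Angle of the cam lever, rad: about 0 to 0.25 (open) at the start, 1.3 at its stop (closed). It grows as the lever swings clockwise seen from above, about a vertical axis through lever_pivot. It stays where it is left; about 1 N at the grip moves it while open, rising to about 10 N from 0.6 on, where the cam begins to bear on the post; from there the cam grips the post, so that the height can no longer be corrected without force.
- lever_pivot (a point): The lever's pivot, 21 mm from the post's axis on the side away from the ring, at the height of the ring's top. It travels with the carriage.
- lever_grip (a point): Middle of the lever's black moulded grip, 100 mm from lever_pivot. The lever is a level bar; its grip is 54 mm long, 13 mm thick across and 20 mm high (10 mm above and below this point); seize it across from above. At the start it points roughly to the robot, closed it points to the robot's left, nearly straight away from the ring. It travels with the carriage.
- carafe: Glass coffee carafe with a black lid and handle, 129 x 173 x 140 mm, a bystander at the back right of the board. Origin: centre of its underside.
- cup: Enamel cup with a handle, 78 x 105 x 76 mm, a bystander at the front left of the board. Origin: centre of its underside.
- mug: Two-tone stoneware mug, 78 x 116 x 101 mm, a bystander at the back left. Origin: centre of its underside.
- honey: Squat glass jar with a metal lid, 71 mm in diameter and 110 mm high, a bystander at the back left. Origin: centre of its underside.

How it is judged:
By the outcome, as a careful person would: the job done as asked, in the order asked, and still so for the second after the job is handed in, while the arm keeps its last pose, push and grip.
It also fails if it takes over 64 s, if anything falls off the work surface, if the arm or the gripper's body presses on something with over 40 N, if the wrist force passes 120 N, or if a joint passes its speed limit or range.

### The arm

A 6-joint arm with a two-finger parallel gripper is mounted at the origin on a cart in front of the work surface, level with it; the furniture and walls round the work are solid. World frame = base frame: x ahead of the robot, y to its left, z up, the work surface at z = 0. Lengths are in m, angles in rad, forces in N, time in s.
With the tool pointing down it reaches from about 0.2 to 0.875 m from the base axis. Payload 3.4 kg.
Tool frame: the origin (TCP) lies on the centre line of the jaws, within the pads' length; the fingertips stand 25 mm ahead of it and the grasp point (between the pads) lies 6 mm ahead of it (bot.tips_ahead is the distance from the TCP to the fingertips, in m); z points along the fingers, y is the line along which they close (so a half turn about z gives the same grasp; the last joint's range is limited). The gripper opens to 94 mm and grips with 3 to 60 N. Pads are 16 mm wide; open, the fingers measure 119 mm over their backs; the gripper's body (75 mm by 177 mm) begins 78 mm behind the grasp point.
Start: joints at [-1.266, 0.276, 1.505, -0, 1.361, -0.121], TCP at [0.238, -0.524, 0.23] pointing down, gripper open.
Joint ranges: [-2.89, 2.89], [-0.75, 2.08], [0.22, 2.7], [-1.18, 4.32], [0.11, 2.71], [-2.7, 2.7]. Speed limits (rad/s): [2.57, 2.57, 3.14, 3.14, 3.14, 3.14].

### API

Orientations are given as a rotation vector (axis times angle).
In Python, from plant import bot, cams gives the robot as it stands. Calls block until the motion is done:
- bot.movep(position, orientation): joint-space move of the TCP to a pose.
- bot.servo_line(position, rate=0.15, rotation=None): straight line of the TCP; rotation=None keeps the orientation; rate is the mean speed in m/s.
- bot.set_joints(angles): joint-space move.
- bot.grip(opening, f_grip=None): opening from 0.0 (shut) to 1.0 (fully open); f_grip is the grip in N (None keeps the last); returns when the fingers have stopped.
- bot.wait(seconds).
- bot.inverse_kinematics(position, orientation): joint angles nearest the present ones, or None.
- bot.sense(): the state.
- cams.capture(name): name is "scene" or "top" or "wrist"; returns a dict with "pixels" (420x560x3 uint8, red, green, blue), "K" (3x3 intrinsics, pixels), "rvec" (rotation vector, rad) and "tvec" (3), from world to camera coordinates, as OpenCV has them. Camera axes: x right, y down, z forward; pixel columns grow to the right and rows downward; lengths in m; the calibration is good to about 2 mm. A picture is of the moment at which its call begins. There is no depth.
A pose or a line that the arm cannot do raises bot.PlanningError and nothing moves.
- bot.finish_job(): hands the job in; it is judged then, once.
The state is a dict: "time": time; "joint_positions": joint angles; "joint_velocities": joint speeds; "tau": joint torques, N m; "position": TCP position; "ee_rot": TCP orientation; "contact_force": force on the tool from outside, world axes, zero at the start; "ft_torque": the same for the moment, N m; "finger_gap": opening from 0.0 (shut) to 1.0 (fully open); "finger_force": force on a finger pad.
Only numpy, scipy, OpenCV 4.12 (cv2) and the standard library are available. Lean on these libraries where they do the work, as an engineer would, in place of code of your own. Each camera call takes 0.05 s, during which the arm holds its last target. There are 200 camera calls.

## Working session

There is one attempt and no reset: what is moved stays moved. The work goes in short steps, each a Python script; the robot and the scene stay as the last script left them, time stands still between calls to the robot, and variables do not carry over. Pictures are saved under pics/ and viewed, at most 10 in all, crops included, and the job is handed in when it is done.

```bash
mkdir -p pics; ls; python3 - <<'E'
from plant import bot,cams
import cv2
for n in("scene","top"):
    c=cams.capture(n); cv2.imwrite(f"pics/{n}0.png",c["pixels"][:,:,::-1]); print(n,c["K"].tolist(),c["rvec"],c["tvec"])
s=bot.sense();print(s["time"],s["position"],s["ee_rot"],bot.tips_ahead)
E
```

```text
pics
scene [[528.4530227526799, 0.0, 280.69112706403223], [0.0, 528.4530227526799, 212.83401507488202], [0.0, 0.0, 1.0]] [ 0.76018485 -2.42605113  1.26016921] [0.50541    0.30957407 1.21787449]
top [[445.2991892448787, 0.0, 278.4253726619417], [0.0, 445.2991892448787, 212.27254744363347], [0.0, 0.0, 1.0]] [ 2.19015975 -2.17338984  0.07448414] [0.05088915 0.62338455 1.25102961]
0.1 [ 0.23736763 -0.52320865  0.22969553] [-3.06906820e+00 -6.63463092e-01  2.13932368e-04] 0.025
```

View pics/scene0.png

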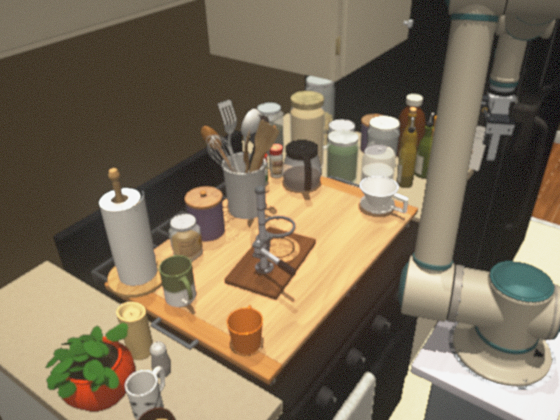

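View pics/top0.png

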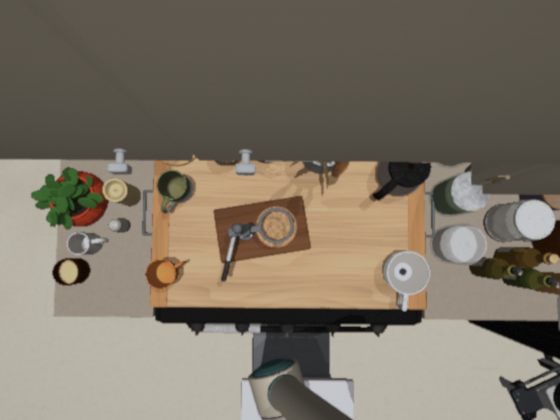

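The scene view has the stand at about (265,240) and the dripper at (380,195). The top view has the post at about (236,231), ring (276,227), grip (227,268), dripper (407,272) with its handle at (404,300). I'll enlarge both for precise pixels.

```bash
python3 - <<'E'
import cv2,numpy as np
t=cv2.imread("pics/top0.png");s=cv2.imread("pics/scene0.png")
a=cv2.resize(t[190:290,205:325],None,fx=3.3,fy=3.3,interpolation=3)
b=cv2.resize(t[240:320,370:450],None,fx=3.3,fy=3.3,interpolation=3)
c=cv2.resize(s[175:295,225:325],None,fx=4,fy=4,interpolation=3)
d=cv2.resize(s[165:225,345:420],None,fx=4,fy=4,interpolation=3)
o=np.zeros((600,800,3),np.uint8)
def put(i,y,x):o[y:y+i.shape[0],x:x+i.shape[1]]=i[:600-y,:800-x]
put(a,0,0);put(b,333,0);put(c,0,400);put(cv2.resize(d,None,fx=.4,fy=.4),500,270)
cv2.imwrite("pics/z1.png",o)
E
```

```text
(no output)
```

View pics/z1.png

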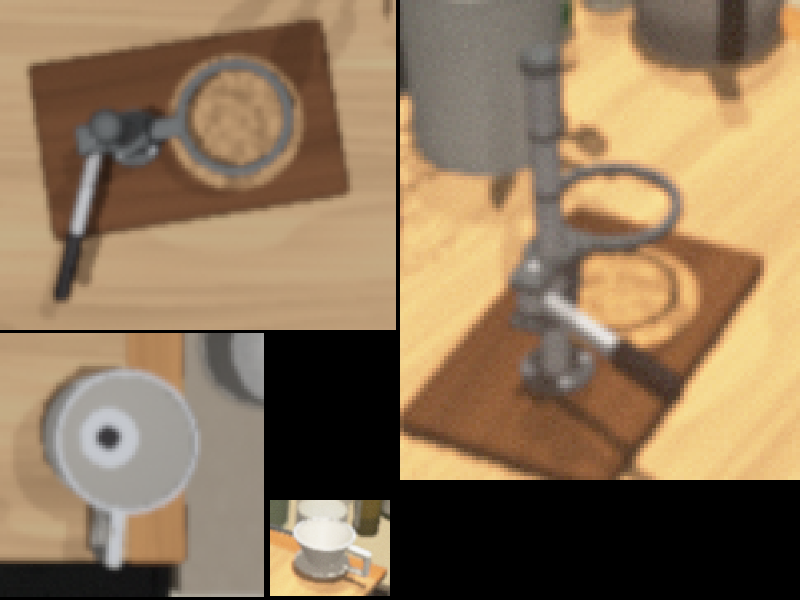

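```bash
cat > fit.py <<'E'
import numpy as np,cv2
from scipy.optimize import least_squares
T=dict(K=np.array([[445.2991892,0,278.4253727],[0,445.2991892,212.2725474],[0,0,1]]),r=np.array([2.19015975,-2.17338984,.07448414]),t=np.array([.05088915,.62338455,1.25102961]))
S=dict(K=np.array([[528.453,0,280.6911],[0,528.453,212.834],[0,0,1]]),r=np.array([.76018485,-2.42605113,1.26016921]),t=np.array([.50541,.30957407,1.21787449]))
P=lambda c,X:cv2.projectPoints(np.float64(X).reshape(-1,3),c['r'],c['t'],c['K'],None)[0][:,0]
def ray(c,uv,z):
    R=cv2.Rodrigues(c['r'])[0];o=-R.T@c['t'];d=R.T@np.linalg.inv(c['K'])@[*uv,1];return o+d*(z-o[2])/d[2]
if __name__=="__main__":
    ta=lambda u,v:((u+.5)/3.3-.5+205,(v+.5)/3.3-.5+190)
    sc=lambda u,v:((u-400+.5)/4-.5+225,(v+.5)/4-.5+175)
    def model(p):
        x,y,yaw,h,q,ox,oy=p;B=.059;c,s=np.cos(yaw),np.sin(yaw)
        W=lambda a,b,z:[x+c*a-s*b,y+s*a+c*b,z]
        # lever: q yaw in stand frame of pointing dir
        g=lambda r:W(r*np.cos(q),.021+r*np.sin(q),h)
        foot=[W(ox+a,oy+b,B+.016) for a,b in((.075,.125),(.075,-.125),(-.075,-.125),(-.075,.125))]
        top=[W(0,-.085,h),W(0,0,B+.257),g(.127),g(.073)]+foot
        sce=[W(0,-.085,h),W(0,0,h+.022+.085),W(0,0,h+.022+.042),W(0,0,B+.260),g(.127)]+foot
        return P(T,top),P(S,sce)
    ot=np.array([ta(*k) for k in((235,118),(105,127),(62,298),(72,237),(30,65),(320,20),(348,192),(55,240))])
    os=np.array([sc(*k) for k in((614,207),(545,135),(546,195),(541,47),(682,390))]+[sc(576,208),sc(763,262),sc(622,482),sc(402,428)])
    # foot corner order in the scene: back-left, back-right, front-right, front-left as seen by robot
    os=np.array(list(os[:5])+[(np.nan,)*2]*4)
    os[6]=sc(763,262);os[5+3]=(np.nan,)*2
    def res(p):
        a,b=model(p);e=np.r_[(a-ot).ravel(),(b-os).ravel()];return np.nan_to_num(e)
    f=least_squares(res,[.55,.1,.1,.19,np.pi,0,-.05],loss='soft_l1')
    print(f.x.round(4));print(res(f.x).reshape(-1,2).round(1).tolist());p=f.x
    print("scene foot",model(p)[1][5:].round(1).tolist())
    tb=lambda u,v:((u+.5)/3.3-.5+370,(v-333+.5)/3.3-.5+240)
    for n,uv,z in(("rim",(127,441),.138),("hole",(109,437),.062),("tip",(116,566),.133),("strap mid?",(118,538),.133)):print(n,ray(T,tb(*uv),z).round(4))
E
python3 fit.py
```

```text
[ 5.6600e-01  1.4720e-01  1.5660e-01  1.5080e-01  2.7829e+00 -1.1000e-03
 -4.7000e-02]
[[-0.8, 0.2], [-0.5, -0.1], [0.1, 0.6], [1.6, -1.8], [-0.9, -0.4], [1.1, -0.2], [1.0, 1.8], [-0.9, 0.9], [0.1, -0.7], [0.0, -0.1], [0.6, -0.3], [-0.1, -0.0], [-0.2, 1.2], [0.0, 0.0], [-45.8, -15.7], [0.0, 0.0], [0.0, 0.0]]
scene foot [[223.5, 277.6], [269.6, 224.4], [318.0, 237.8], [276.8, 295.3]]
rim [ 0.462  -0.2799  0.138 ]
hole [ 0.4607 -0.2866  0.062 ]
tip [ 0.365  -0.2714  0.133 ]
strap mid? [ 0.3866 -0.2733  0.133 ]
```

```bash
cat > h.py <<'E'
import numpy as np,cv2
from scipy.spatial.transform import Rotation as Ro
from plant import bot,cams
def rv(phi,pitch=0):
    y=np.array([np.cos(phi),np.sin(phi),0]);z=np.array([0,0,-1.]);x=np.cross(y,z)
    return (Ro.from_matrix(np.c_[x,y,z])*Ro.from_euler('y',pitch)).as_rotvec()
def st(m=""):
    s=bot.sense();print(m,"t",round(s["time"],2),"p",s["position"].round(4),"F",s["contact_force"].round(1),"M",s["ft_torque"].round(2),"gap",round(float(s["finger_gap"]),3),"ff",np.round(s["finger_force"],1),"q",s["joint_positions"].round(2));return s
def snap(names,fn,boxes):
    ims=[]
    for n,(x0,y0,x1,y1) in zip(names,boxes):
        im=cams.capture(n)["pixels"][y0:y1,x0:x1,::-1];f=min(400/(x1-x0),600/(y1-y0));ims.append(cv2.resize(im,None,fx=f,fy=f,interpolation=3));print(n,"f",f,"x0,y0",x0,y0)
    H=max(i.shape[0] for i in ims);cv2.imwrite(fn,np.hstack([np.vstack([i,np.zeros((H-i.shape[0],i.shape[1],3),np.uint8)]) for i in ims]))
E
python3 - <<'E'
from h import *
a=np.arctan2(.0085,-.097);ax=np.array([.462,-.2815]);g=ax+.075*np.array([np.cos(a),np.sin(a)])
print(g,a)
for n,(p,phi) in dict(pick=((*g,.132),a-np.pi/2),place=((.523,.016,.208),a-np.pi/2+.8),lev=((.465,.19,.157),2.94-np.pi/2),levc=((.54,.265,.25),1.79-np.pi/2)).items():
    for k in(0,np.pi):
        q=bot.inverse_kinematics(np.array(p),rv(phi+k));print(n,k,None if q is None else np.round(q,2))
s=st("0");print(Ro.from_rotvec(s["ee_rot"]).as_matrix().round(2)[:,1])
E
```

```text
[ 0.38728631 -0.27495292] 3.0541870552263606
pick 0 [-0.76  0.21  1.87 -0.    1.07 -2.25]
pick 3.141592653589793 [-0.76  0.21  1.87 -0.    1.07  0.89]
place 0 [-0.1   0.21  1.65 -0.    1.28 -2.39]
place 3.141592653589793 [-0.1   0.21  1.65 -0.    1.28  0.76]
lev 0 [ 0.25  0.22  1.77 -0.    1.15 -1.12]
lev 3.141592653589793 [ 0.25  0.22  1.77 -0.    1.15  2.02]
levc 0 [ 0.34  0.31  1.41 -0.    1.42  0.12]
levc 3.141592653589793 None
0 t 0.1 p [ 0.2374 -0.5232  0.2297] F [-0.6  0.1  0.1] M [-0.02 -0.03  0.  ] gap 1.001 ff 0.0 q [-1.27  0.28  1.51  0.    1.36 -0.12]
[ 0.41 -0.91 -0.  ]
```

```bash
python3 - <<'E'
from h import *
a=3.0542;g=np.array([.3873,-.275]);R=rv(a+np.pi/2)
bot.grip(0.6,10)
bot.movep(np.array([*g,.21]),R); st("above")
bot.servo_line(np.array([*g,.132]),rate=.08); st("down")
bot.grip(0.0,55); st("gripped")
bot.servo_line(np.array([*g,.142]),rate=.03); st("lift1")
bot.servo_line(np.array([*g,.29]),rate=.1); st("lift2")
snap(("scene","top"),"pics/l.png",((330,80,430,230),(350,220,470,340)))
E
```

```text
above t 1.97 p [ 0.3874 -0.2758  0.2102] F [-0.7 -0.5 -0.4] M [0.01 0.06 0.03] gap 0.6 ff 0.0 q [-0.76  0.14  1.74 -0.    1.26  0.89]
down t 3.09 p [ 0.3877 -0.2753  0.1324] F [1.6 0.2 0.5] M [0.08 0.04 0.02] gap 0.6 ff 0.0 q [-0.76  0.21  1.86 -0.    1.07  0.89]
gripped t 3.86 p [ 0.3872 -0.2749  0.132 ] F [-0.3  1.7  1.2] M [0.07 0.07 0.01] gap 0.124 ff 54.9 q [-0.76  0.21  1.87  0.    1.07  0.89]
lift1 t 4.34 p [ 0.3873 -0.275   0.1421] F [-0.9 -0.1 -2.3] M [0.02 0.16 0.01] gap 0.123 ff 54.9 q [-0.76  0.2   1.85 -0.    1.09  0.89]
lift2 t 5.97 p [ 0.387  -0.2748  0.2893] F [ 0.3  0.2 -2.5] M [ 0.07  0.14 -0.03] gap 0.125 ff 54.9 q [-0.76  0.09  1.59 -0.    1.46  0.89]
scene f 4.0 x0,y0 330 80
top f 3.3333333333333335 x0,y0 350 220
```

View pics/l.png

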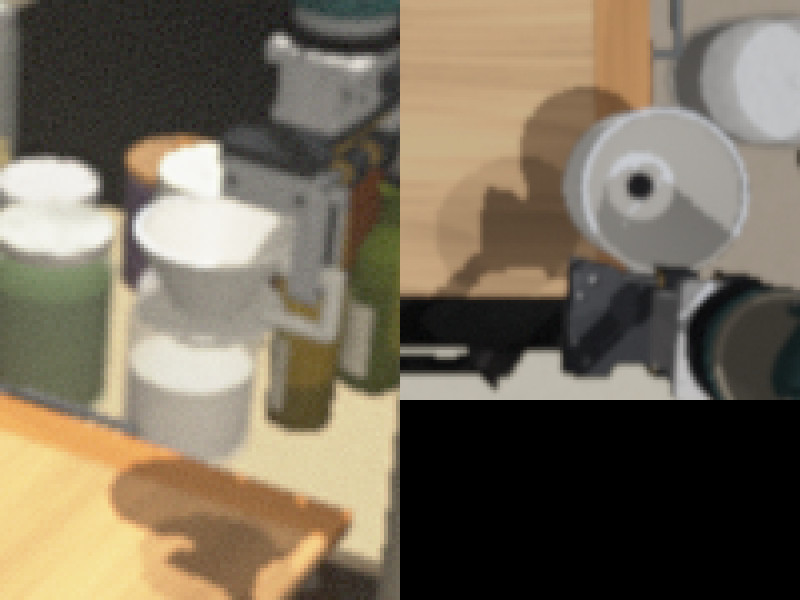

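Scene view: the dripper hangs level from its strap. Top view: rim centre at about (426.7,276.3) px, hole at (421.9,275.7).

```bash
python3 - <<'E'
from fit import *
r=ray(T,(426.7,276.2),.2955);d=r[:2]-[.387,-.2748];print(r,d,np.hypot(*d),np.arctan2(-d[1],-d[0]))
# compare hole before/after under pure lift (level): z where hole ray hits same xy
for z in (.06,.07,.08,.09):print(z,ray(T,(402.6,271.2),z)[:2].round(4),ray(T,(421.9,275.7),z+.157)[:2].round(4))
E
```

```text
[ 0.46316346 -0.27607233  0.2955    ] [ 0.07616346 -0.00127233] 0.07617408402267976 3.1248889436400127
0.06 [ 0.4605 -0.2869] [ 0.459  -0.2902]
0.07 [ 0.4611 -0.2842] [ 0.4597 -0.287 ]
0.08 [ 0.4616 -0.2815] [ 0.4603 -0.2839]
0.09 [ 0.4622 -0.2787] [ 0.461  -0.2807]
```

```bash
python3 - <<'E'
import re
s=open('fit.py').read()
s=s.replace("os=np.array(list(os[:5])+[(np.nan,)*2]*4)","os=np.array(list(os[:5])+[sc(402,428),sc(576,208),sc(763,262),sc(622,482)])").replace("os[6]=sc(763,262);os[5+3]=(np.nan,)*2","")
open('fit.py','w').write(s)
E
python3 fit.py; python3 - <<'E'
from fit import *
print(ray(T,(276.1,225.6),.1508),ray(S,((614-400+.5)/4-.5+225,(207.5)/4-.5+175),.1508))
from h import *
a=3.84;ring=np.array([.579,.063]);g=ring+.075*np.array([np.cos(a),np.sin(a)])
bot.movep(np.array([*g,.29]),rv(a+np.pi/2)); st("over")
bot.servo_line(np.array([*g,.235]),rate=.08); st("lower")
snap(("scene","top"),"pics/o.png",((225,130,345,310),(200,160,340,300)))
E
```

```text
[ 5.6570e-01  1.4700e-01  1.7830e-01  1.5070e-01  2.7563e+00 -2.1000e-03
 -4.5900e-02]
[[-0.8, -0.4], [-0.5, 0.1], [-0.1, 0.8], [1.6, -1.5], [-1.7, 0.9], [0.1, -0.9], [1.1, 0.9], [-0.5, 2.0], [-0.3, -0.9], [0.2, -0.0], [0.8, -0.3], [0.0, -0.0], [-0.0, 1.4], [-1.1, -3.0], [-0.2, -1.9], [1.9, -2.6], [-2.0, 0.4]]
scene foot [[224.1, 278.6], [268.4, 224.7], [317.3, 237.5], [278.1, 295.5]]
rim [ 0.462  -0.2799  0.138 ]
hole [ 0.4607 -0.2866  0.062 ]
tip [ 0.365  -0.2714  0.133 ]
strap mid? [ 0.3866 -0.2733  0.133 ]
[0.57925535 0.06071668 0.1508    ] [0.57773092 0.06600913 0.1508    ]
over t 7.29 p [0.5215 0.0138 0.29  ] F [ 0.4  0.3 -3.8] M [-0.1   0.13 -0.03] gap 0.125 ff 54.9 q [-0.11  0.17  1.51 -0.    1.47  0.77]
lower t 8.12 p [0.522  0.0146 0.2354] F [ 1.  -1.  -1.9] M [-0.12  0.07 -0.01] gap 0.125 ff 54.9 q [-0.11  0.19  1.61  0.    1.34  0.77]
scene f 3.3333333333333335 x0,y0 225 130
top f 2.857142857142857 x0,y0 200 160
```

View pics/o.png

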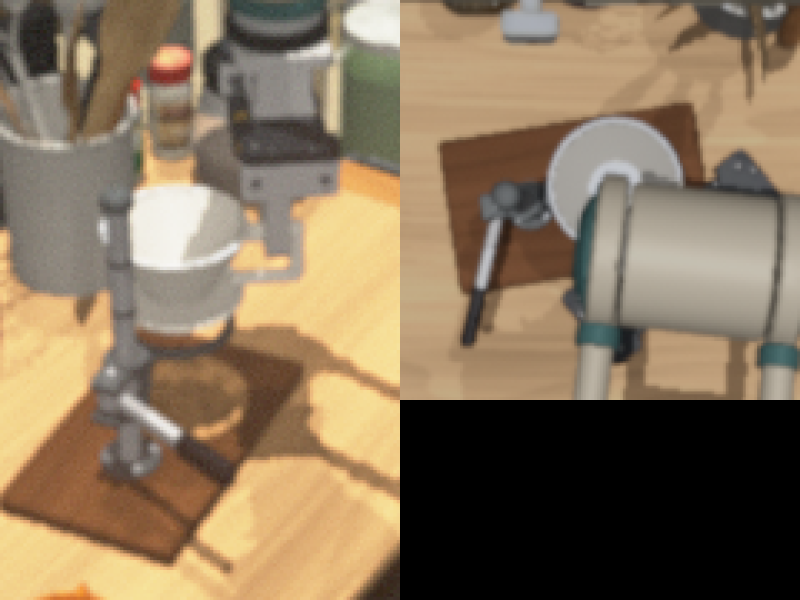

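Scene view: the dripper hangs straight over the ring. Top view: rim centre at about (275.1,224.3) px.

```bash
python3 - <<'E'
from fit import *
print(ray(T,(275.1,224.3),.2414))
# scene: rim ellipse left 100 right 245, top 185 bottom 268 ; flange/neck
w=.2414
for c in ((.579,.063),(.575,.063),(.579,.068),(.579,.058)):
    th=np.linspace(0,2*np.pi,90);X=np.c_[c[0]+.056*np.cos(th),c[1]+.056*np.sin(th),0*th+w]
    u=(P(S,X)-[225,130]+.5)*3.333;print(c,u.min(0).round(0),u.max(0).round(0))
    X[:,:2]=np.c_[c[0]+.046*np.cos(th),c[1]+.046*np.sin(th)];X[:,2]=.1508
    u=(P(S,X)-[225,130]+.5)*3.333;print(" ring",u.min(0).round(0),u.max(0).round(0))
E
```

```text
[0.57839925 0.06218462 0.2414    ]
(0.579, 0.063) [102. 184.] [251. 265.]
 ring [121. 287.] [239. 356.]
(0.575, 0.063) [106. 185.] [256. 267.]
 ring [125. 288.] [243. 358.]
(0.579, 0.068) [ 98. 186.] [247. 268.]
 ring [117. 290.] [235. 360.]
(0.579, 0.058) [106. 181.] [255. 262.]
 ring [125. 284.] [242. 353.]
```

Both views show dripper and ring coaxial to within about 2 mm, so I lower until contact.

```bash
python3 - <<'E'
from h import *
s=bot.sense();g=s["position"][:2]; g=np.array([.5217,.0145])
bot.servo_line(np.array([*g,.214]),rate=.05); s=st("pre")
bot.wait(.2); f0=np.mean([bot.sense()["contact_force"][2] for _ in range(3)])
z=.214
while z>.200:
    z-=.001; bot.servo_line(np.array([*g,z]),rate=.015); bot.wait(.05)
    s=bot.sense(); F=s["contact_force"]; print(round(z,4),F.round(1),s["ft_torque"].round(2))
    if F[2]-f0>2 : break
st("end")
snap(("scene",),"pics/s.png",((225,130,345,310),))
E
```

```text
pre t 8.79 p [0.5216 0.0145 0.2137] F [-0.2 -1.  -2.5] M [-0.1   0.08  0.02] gap 0.124 ff 54.9 q [-0.11  0.21  1.64  0.    1.29  0.77]
0.213 [ 0.1  0.2 -2.9] [-0.09  0.08 -0.05]
0.212 [-0.  -0.4 -2.2] [-0.14  0.12 -0.  ]
0.211 [-0.7 -0.8 -0.9] [-0.08  0.07  0.01]
0.21 [-2.1 -1.4  4.9] [-0.13  0.35  0.03]
end t 10.19 p [0.5218 0.0144 0.2108] F [-2.1 -1.4  4.9] M [-0.13  0.35  0.03] gap 0.122 ff 54.9 q [-0.11  0.21  1.65 -0.    1.28  0.77]
scene f 3.3333333333333335 x0,y0 225 130
```

View pics/s.png

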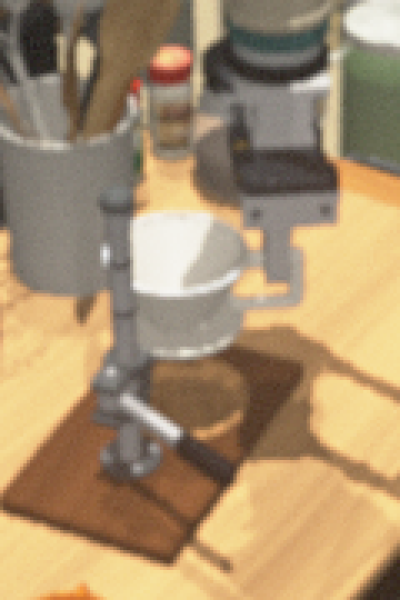

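The flange is down on the ring (it covers the ring at about (185,345) in the crop) with the neck inside. I release softly and check.

```bash
python3 - <<'E'
from h import *
bot.grip(0.0,15); st("soft"); bot.grip(0.0,3); st("softer")
bot.grip(0.45); s=st("open")
p=s["position"]; bot.servo_line(np.array([p[0],p[1],.30]),rate=.12)
bot.movep(np.array([.44,.12,.33]),rv(2.94-np.pi/2)); st("away")
snap(("scene","top"),"pics/r.png",((225,130,345,310),(200,160,340,300)))
E
```

```text
soft t 10.46 p [0.5218 0.0145 0.2106] F [-1.8 -0.5  6.7] M [-0.11  0.38 -0.02] gap 0.128 ff 15.0 q [-0.11  0.21  1.65 -0.    1.28  0.77]
softer t 10.68 p [0.5219 0.0145 0.2102] F [-1.2 -0.3  4.5] M [-0.13  0.19 -0.02] gap 0.132 ff 3.0 q [-0.11  0.21  1.65  0.    1.28  0.77]
open t 11.33 p [0.5217 0.0145 0.21  ] F [ 0.4 -1.  -0.6] M [ 0.04 -0.08 -0.02] gap 0.447 ff 0.0 q [-0.11  0.21  1.65  0.    1.28  0.77]
away t 13.99 p [0.44   0.1199 0.3298] F [-0.4 -0.2  0.3] M [ 0.08 -0.18  0.05] gap 0.451 ff 0.0 q [ 0.11  0.05  1.55 -0.    1.55 -1.26]
scene f 3.3333333333333335 x0,y0 225 130
top f 2.857142857142857 x0,y0 200 160
```

View pics/r.png

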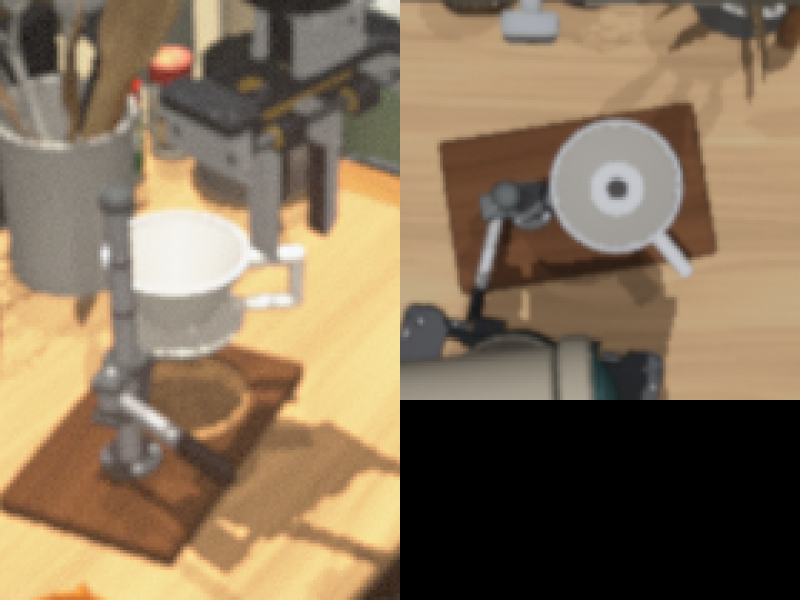

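The dripper is seated level in the ring: rim centre (616,186), hole (617,188) in the top crop. Next is the lever: grip it, then lift.

```bash
cat > geo.py <<'E'
import numpy as np
yaw=.165; post=np.array([.5659,.1471]); piv=post+.021*np.array([-np.sin(yaw),np.cos(yaw)]); A0=2.937
E
python3 - <<'E'
from h import *
from geo import *
g=piv+.1*np.array([np.cos(A0),np.sin(A0)]);R=rv(A0-np.pi/2);print(g)
bot.movep(np.array([*g,.25]),R); bot.servo_line(np.array([*g,.158]),rate=.08); st("down")
bot.grip(0.0,10); st("g10"); bot.wait(.2); bot.grip(0.0,45); s=st("g45")
z0=s["position"][2]
bot.servo_line(np.array([*g,.164]),rate=.02); st("lift6")
bot.servo_line(np.array([*g,z0+.080]),rate=.05); bot.wait(.3); st("lift80")
print("z0",z0)
snap(("scene","top"),"pics/u.png",((240,160,320,280),(200,160,340,300)))
E
```

```text
[0.46453632 0.18813162]
down t 15.9 p [0.465  0.1882 0.1585] F [ 0.5 -0.4  0.1] M [ 0.06 -0.14 -0.02] gap 0.448 ff 0.0 q [ 0.25  0.22  1.77 -0.    1.15 -1.12]
g10 t 16.47 p [0.4645 0.1883 0.1581] F [-0.3  2.5  1.6] M [ 0.26 -0.05  0.08] gap 0.14 ff 10.0 q [ 0.25  0.22  1.77  0.    1.15 -1.12]
g45 t 16.88 p [0.4645 0.1883 0.1581] F [-0.6  1.3  0.5] M [ 0.33 -0.03  0.17] gap 0.133 ff 45.0 q [ 0.25  0.22  1.77  0.    1.15 -1.12]
lift6 t 17.33 p [0.4645 0.1881 0.1637] F [ 2.   1.9 -6.3] M [ 0.5  -0.32  0.19] gap 0.133 ff 45.0 q [ 0.25  0.21  1.77  0.    1.16 -1.12]
lift80 t 19.27 p [0.4645 0.1881 0.238 ] F [ 1.5  1.3 -6.3] M [ 0.39 -0.24  0.2 ] gap 0.135 ff 45.0 q [ 0.25  0.16  1.64  0.    1.34 -1.12]
z0 0.1580813829230023
scene f 5.0 x0,y0 240 160
top f 2.857142857142857 x0,y0 200 160
```

View pics/u.png

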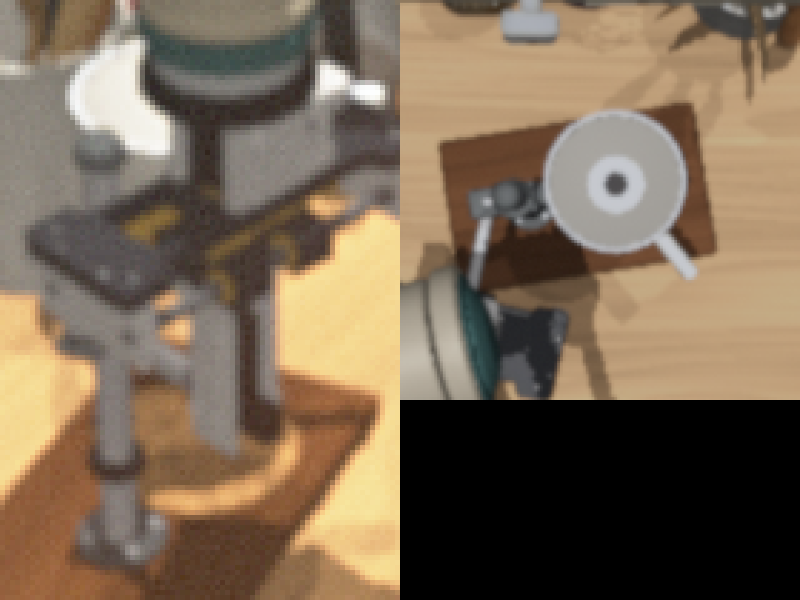

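The gripper hides the collar in the scene view; the top view shows the dripper rising straight (rim centre (615,180)). I finish the lift to 85 mm and look through the wrist camera.

```bash
python3 - <<'E'
from h import *
from fit import S
s=bot.sense();p=s["position"]
bot.servo_line(np.array([.4645,.1882,.1581+.085]),rate=.03); bot.wait(.2); s=st("85")
c=cams.capture("wrist");np.savez("w.npz",**c,pos=s["position"]);cv2.imwrite("pics/w.png",c["pixels"][:,:,::-1])
R=cv2.Rodrigues(c["rvec"])[0];print("wristcam",-R.T@c["tvec"],"axis",R[2],c["K"][0])
R=cv2.Rodrigues(S["r"])[0];o=-R.T@S["t"];print("scenecam",o)
E
```

```text
85 t 19.88 p [0.4645 0.1881 0.2432] F [ 0.8  0.4 -4.2] M [ 0.31 -0.22  0.16] gap 0.131 ff 45.0 q [ 0.25  0.16  1.63 -0.    1.35 -1.12]
wristcam [0.38307535 0.20469989 0.39647704] axis [ 0.27807365 -0.05903099 -0.95874417] [337.294756    0.        280.7694841]
scenecam [-0.08614954  0.95254837  0.95902216]
```

View pics/w.png

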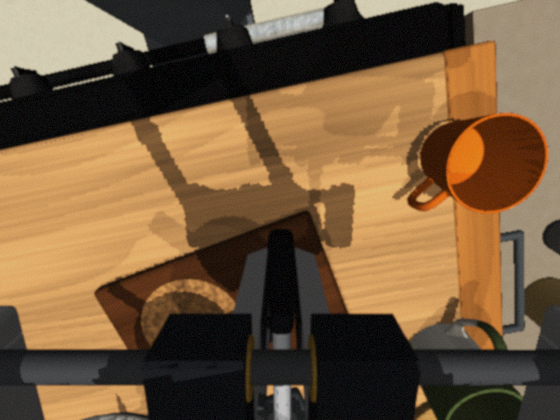

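Wrist view: the lever's black grip lies squarely in the jaws, tip at (280,232); the collar is hidden. I check the lift numerically from the dripper rim's far edge in the scene camera, before against now.

```bash
cat > rim.py <<'E'
from h import *
from fit import P,S
th=np.linspace(0,2*np.pi,721);cx=np.array([.579,.0645])
def edge(im,h,cols):  # signed mean offset (px) of outer rim far edge from model at ring height h
    X=np.c_[cx[0]+.056*np.cos(th),cx[1]+.056*np.sin(th),0*th+h+.063];u=P(S,X);out=[]
    for c in cols:
        i=np.where(abs(u[:,0]-c)<2)[0]
        i=i[np.argmin(u[i,1])];r=u[i,1];k=np.arange(int(r)-7,int(r)+8)
        g=np.gradient(cv2.GaussianBlur(im.astype(np.float32),(3,3),0.7).mean(2)[k,c]);j=g.argmax()
        if 0<j<len(k)-1:
            a,b,d=g[j-1:j+2];sub=.5*(a-d)/(a-2*b+d)
        else: sub=0
        out.append((c,round(k[j]+sub-r,2),round(float(g[j]),0)))
    return out
E
python3 - <<'E'
from rim import *
r=cv2.imread("pics/r.png")[:,:400];full=np.zeros((420,560,3),np.uint8);full[130:310,225:345]=cv2.resize(r,(120,180),interpolation=cv2.INTER_AREA)
print("before",edge(full,.152,range(264,296,3)))
now=cams.capture("scene")["pixels"];cv2.imwrite("pics/n85.png",now[:,:,::-1])
for h in(.227,.237,.247):print(h,edge(now,h,range(258,284,2)))
E
```

```text
before [(264, np.float64(-0.86), 31.0), (267, np.float64(-1.57), 28.0), (270, np.float64(-1.19), 14.0), (273, np.float64(-1.06), 11.0), (276, np.float64(-1.37), 11.0), (279, np.float64(-1.41), 11.0), (282, np.float64(-7.5), 14.0), (285, np.float64(-4.51), 22.0), (288, np.float64(-3.77), 24.0), (291, np.float64(-3.1), 27.0), (294, np.float64(-4.08), 25.0)]
0.227 [(258, np.float64(-3.83), 49.0), (260, np.float64(-4.44), 44.0), (262, np.float64(-4.52), 40.0), (264, np.float64(-3.99), 34.0), (266, np.float64(-3.77), 32.0), (268, np.float64(-4.18), 30.0), (270, np.float64(-3.52), 2.0), (272, np.float64(1.0), 10.0), (274, np.float64(2.36), 14.0), (276, np.float64(2.97), 14.0), (278, np.float64(3.38), 15.0), (280, np.float64(3.6), 16.0), (282, np.float64(3.75), 16.0)]
0.237 [(258, np.float64(-0.29), 49.0), (260, np.float64(-0.91), 44.0), (262, np.float64(-1.0), 40.0), (264, np.float64(-0.49), 34.0), (266, np.float64(-0.28), 32.0), (268, np.float64(-0.7), 30.0), (270, np.float64(-0.05), 2.0), (272, np.float64(4.46), 10.0), (274, np.float64(6.34), 14.0), (276, np.float64(6.94), 17.0), (278, np.float64(6.94), 15.0), (280, np.float64(6.93), 15.0), (282, np.float64(6.87), 14.0)]
0.247 [(258, np.float64(3.36), 49.0), (260, np.float64(2.65), 44.0), (262, np.float64(2.54), 40.0), (264, np.float64(3.05), 34.0), (266, np.float64(3.25), 32.0), (268, np.float64(2.81), 30.0), (270, np.float64(-5.42), 3.0), (272, np.float64(6.28), 2.0), (274, np.float64(-2.46), 2.0), (276, np.float64(-1.25), 3.0), (278, np.float64(-1.12), 3.0), (280, np.float64(-4.04), 1.0), (282, np.float64(-0.86), 2.0)]
```

The lift agrees with 85 mm to within about 2 mm, so nothing slipped. Swing the lever closed with force monitoring.

```bash
python3 - <<'E'
from h import *
from geo import *
z=.1581+.085; r=.1; A=A0
while A>A0-1.40:
    da=.08 if A>A0-.96 else .02
    A-=da; er=np.array([np.cos(A),np.sin(A)]);et=np.array([np.sin(A),-np.cos(A)])
    bot.servo_line(np.array([*(piv+r*er),z]),rate=.05,rotation=rv(A-np.pi/2)); bot.wait(.05)
    s=bot.sense();F=s["contact_force"];fr=F[:2]@er;ft=F[:2]@et
    print(round(A0-A,2),"r",round(r,4),"Fr %.1f Ft %.1f Fz %.1f Mz %.2f"%(fr,ft,F[2],s["ft_torque"][2]),s["position"].round(4),round(s["time"],1))
    if abs(fr)>4: r+=np.clip(fr*.0002,-.0015,.0015)
    if abs(ft)>22 or abs(fr)>30 or abs(F[2])>30: print("STOP");break
E
```

```text
0.08 r 0.1 Fr -0.0 Ft 2.8 Fz -5.8 Mz 0.20 [0.4664 0.1959 0.243 ] 20.3
0.16 r 0.1 Fr 0.0 Ft 3.2 Fz -5.5 Mz 0.28 [0.4688 0.2035 0.243 ] 20.7
0.24 r 0.1 Fr 0.8 Ft 3.8 Fz -6.4 Mz 0.15 [0.4719 0.2108 0.2431] 21.1
0.32 r 0.1 Fr 1.8 Ft 3.3 Fz -6.4 Mz 0.37 [0.4755 0.2179 0.243 ] 21.4
0.4 r 0.1 Fr 4.0 Ft 3.3 Fz -6.1 Mz 0.34 [0.4798 0.2249 0.2431] 21.8
0.48 r 0.1 Fr 4.1 Ft 3.7 Fz -6.3 Mz 0.31 [0.4846 0.2314 0.2431] 22.1
0.56 r 0.1008 Fr 1.6 Ft 3.4 Fz -6.7 Mz 0.35 [0.4899 0.2376 0.2432] 22.5
0.64 r 0.1008 Fr 3.2 Ft 3.9 Fz -5.6 Mz 0.32 [0.4957 0.2433 0.2433] 22.9
0.72 r 0.1008 Fr 4.8 Ft 3.6 Fz -4.5 Mz 0.30 [0.5019 0.2485 0.2432] 23.2
0.8 r 0.1018 Fr 0.7 Ft 3.8 Fz -6.2 Mz 0.30 [0.5084 0.2533 0.2433] 23.6
0.88 r 0.1018 Fr 0.9 Ft 3.5 Fz -5.1 Mz 0.32 [0.5152 0.2574 0.2432] 23.9
0.96 r 0.1018 Fr 1.6 Ft 3.9 Fz -6.9 Mz 0.35 [0.5225 0.2611 0.2432] 24.3
0.98 r 0.1018 Fr 0.9 Ft 3.7 Fz -4.6 Mz 0.46 [0.5241 0.2618 0.2432] 24.6
1.0 r 0.1018 Fr 0.8 Ft 3.9 Fz -5.2 Mz 0.41 [0.5262 0.2627 0.2432] 24.9
1.02 r 0.1018 Fr 1.2 Ft 1.9 Fz -3.9 Mz 0.40 [0.528  0.2634 0.2432] 25.2
1.04 r 0.1018 Fr -0.1 Ft 3.6 Fz -4.5 Mz 
[... 634 characters left out ...]
4.2 Fz -5.9 Mz 0.46 [0.5475 0.2687 0.243 ] 28.2
1.24 r 0.1018 Fr 3.4 Ft 5.0 Fz -5.9 Mz 0.28 [0.5501 0.2691 0.2431] 28.5
1.26 r 0.1018 Fr 3.4 Ft 3.9 Fz -5.4 Mz 0.28 [0.5521 0.2693 0.2431] 28.8
1.28 r 0.1018 Fr 4.1 Ft 3.5 Fz -6.1 Mz 0.38 [0.5538 0.2695 0.2431] 29.1
1.3 r 0.1026 Fr 1.1 Ft 2.0 Fz -5.5 Mz 0.51 [0.5553 0.2697 0.243 ] 29.4
1.32 r 0.1026 Fr 0.3 Ft -4.5 Fz -2.3 Mz 0.64 [0.5557 0.2697 0.2429] 29.7
1.34 r 0.1026 Fr 0.9 Ft -8.2 Fz -1.0 Mz 0.84 [0.556  0.2698 0.2428] 30.0
1.36 r 0.1026 Fr 0.6 Ft -12.2 Fz 0.6 Mz 0.87 [0.5563 0.2698 0.2427] 30.3
1.38 r 0.1026 Fr -1.1 Ft -15.5 Fz 2.3 Mz 0.78 [0.5564 0.2695 0.2425] 30.6
1.4 r 0.1026 Fr -1.0 Ft -18.8 Fz 3.1 Mz 0.94 [0.5567 0.2695 0.2425] 30.9
```

```bash
python3 - <<'E'
from h import *
st("now")
w=cams.capture("wrist")["pixels"];t=cams.capture("top")["pixels"][160:300,190:330];s=cams.capture("scene")["pixels"];cv2.imwrite("pics/nfull.png",s[:,:,::-1]);s=s[140:290,225:345]
o=np.zeros((600,800,3),np.uint8)
o[:400,:400]=cv2.resize(t,(400,400),interpolation=3);o[:500,400:]=cv2.resize(s,(400,500),interpolation=3);o[400:,:267]=cv2.resize(w,(267,200),interpolation=cv2.INTER_AREA)
cv2.imwrite("pics/f.png",o[:,:,::-1])
E
```

```text
now t 30.91 p [0.5567 0.2695 0.2425] F [-18.8  -0.4   3.1] M [-0.14  2.99  0.94] gap 0.145 ff 47.8 q [0.34 0.35 1.37 0.   1.44 0.37]
```

View pics/f.png

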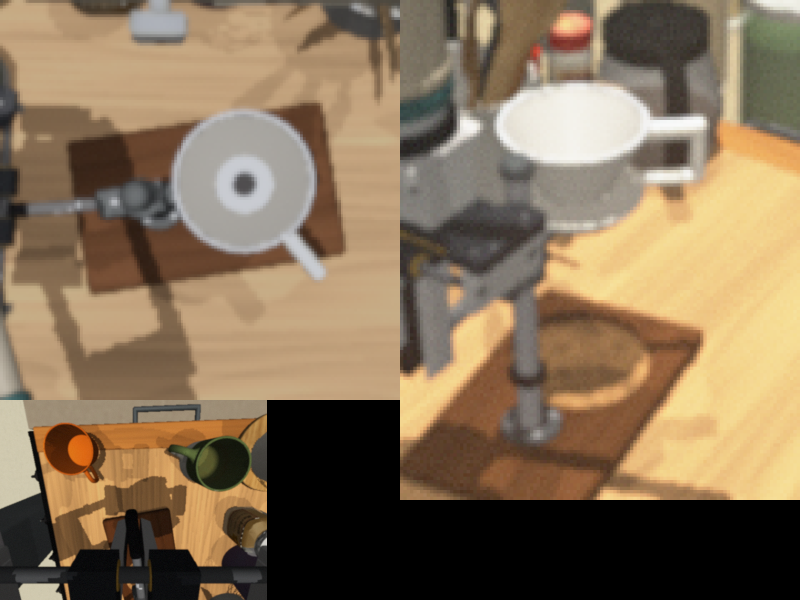

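The top crop shows the lever pointing straight away from the ring, and it stopped hard at a turn of 1.30 rad. The scene crop shows the dripper upright on the raised ring. I ease the push a little, then check the angle and height in numbers.

```bash
python3 - <<'E'
from rim import *
from fit import ray,T
from geo import *
a=ray(T,(226.6-.3,230.9-.3),.237);b=ray(T,(195.1-.3,233.4-.3),.237);print("lever angle",np.arctan2(*(b-a)[1::-1]),"straight away",yaw+np.pi/2)
A=A0-1.345;bot.servo_line(np.array([*(piv+.1026*np.array([np.cos(A),np.sin(A)])),.2431]),rate=.02,rotation=rv(A-np.pi/2));bot.wait(.3);st("eased")
bf=cv2.cvtColor(cv2.imread("pics/r.png"),cv2.COLOR_BGR2RGB)[:,:400];full=np.zeros((420,560,3),np.uint8);full[130:310,225:345]=cv2.resize(bf,(120,180),interpolation=cv2.INTER_AREA)
now=cams.capture("scene")["pixels"]
# white-rim outer outline: bottom flange/rim left+right extremes by model projection, near edge too
for im,h in((full,.152),(now,.237)):
    c=P(S,[[*cx,h+.063]])[0];e=edge(im,h,range(int(c[0])-14,int(c[0])+15,3));print(h,c.round(1),[(float(k[1]),float(k[2])) for k in e])
E
```

```text
lever angle 1.657687539943231 straight away 1.7357963267948966
eased t 31.79 p [0.556  0.2695 0.2427] F [-9.7 -0.8 -0.6] M [-0.15  1.52  0.59] gap 0.143 ff 45.4 q [0.34 0.34 1.38 0.   1.43 0.32]
0.152 [277.4 205.4] [(-1.19, 22.0), (-1.51, 29.0), (-1.46, 17.0), (-0.98, 13.0), (-1.3, 11.0), (-1.43, 11.0), (-1.35, 12.0), (-7.65, 21.0), (-3.86, 25.0), (-2.4, 24.0)]
0.237 [276.5 176.4] [(-1.01, 39.0), (-0.2, 34.0), (-0.61, 30.0), (-0.35, 35.0), (-0.92, 48.0), (-0.95, 50.0), (-0.95, 53.0), (-1.01, 40.0), (-1.02, 33.0), (-1.09, 34.0)]
```

```bash
python3 - <<'E'
from h import *
st();print(bot.finish_job())
E
```

```text
t 31.84 p [0.556  0.2695 0.2427] F [-9.9 -0.8 -0.2] M [-0.11  1.56  0.63] gap 0.137 ff 45.4 q [0.34 0.34 1.38 0.   1.43 0.32]
the job is handed in; nothing more can be done
None
```

I seated the dripper upright in the ring, raised the collar about 85 mm to the upper line, closed the lever to its stop, and handed the job in at 32 s still gripping it. The gripper hid the collar, so I never read the height directly against the line: it comes from the arm's travel, and a camera check on the dripper's rim puts it within about 1.5 mm.

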